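# Recharge a dry box with desiccant and seal its gasketed lid corner by corner

### The job

Get the dry box ready for storage: stand the aluminium desiccant canister upright on the floor of the grey box, in the free half beside the glass dish; then take the lid by its handle off the sloping steel rest, lay it on the box and press its corners down one after another until each snaps home and the lid sits flat and sealed all round. Leave the other things on the worktop where they are.

Things in the scene. Friction and masses are not known exactly. Their poses are not given: they have to be found in the camera images.
- dry_box: open dark grey plastic box, fixed, 112 (its x) x 142 (its y) x 62 mm high, with a collar 4 mm wide outside just below the rim. Origin: centre of its underside, z up. Walls and floor 4 mm thick (inside 104 x 134 mm, 58 mm deep). A glass dish (70 mm across, 16 mm high) is fixed on its floor, centred at y = -30 mm: the free half is at y > 10 mm, its middle at y = +35 mm
- box_mouth (a point): centre of the box's mouth at rim height (62 mm above the worktop), axes as the box's. Black rubber gasket just inside the mouth; near each corner it has a springy lip, 6 mm thick and 18 mm long, along the x = +-52 mm walls (lip centres at x = +-45, y = +-54 mm, 7 mm below the rim). The lid's corner noses rest on these lips until pressed past them
- lid: lighter grey lid plate 112 (x) x 142 (y) x 4 mm, 0.33 kg. Origin: centre of the plate's underside, which lies on the box rim when in place; z up through the handle. Below: tapered guide ribs up to 17 mm deep that fit inside the mouth (2 to 3 mm play at their tips) and a rubber nose at each corner. Fits either way round. Starts handle side up on the rest, sloping 32 degrees, its x axis up the slope
- lid_grip (a point): centre of the lid's black bridge handle, over the lid's middle: a flat-sided bar 12 mm wide (x), 40 mm long (y), 14 mm high (z) on two legs; z square to the lid, away from it, so on the rest it leans 32 degrees towards the rest's -x. Bar centre 27 mm above the plate's upper face, 93 mm above the worktop once the lid lies on the box
- corner_a (a point): round black thumb pad (20 mm wide, 1 mm raised) on the lid's corner at x = -43, y = +56 mm from the lid's middle, on the upper face. Each corner is a springy leaf that bends up about 11 degrees from the lid's 33 mm wide stiff middle: laid on the box it stands 8 to 12 mm proud; pressed straight down with 7 to 14 N it snaps past its gasket lip and stays, 66 mm above the box's underside. Pressing the middle seals nothing
- corner_b (a point): round black thumb pad (20 mm wide, 1 mm raised) on the lid's corner at x = -43, y = -56 mm from the lid's middle, on the upper face. Each corner is a springy leaf that bends up about 11 degrees from the lid's 33 mm wide stiff middle: laid on the box it stands 8 to 12 mm proud; pressed straight down with 7 to 14 N it snaps past its gasket lip and stays, 66 mm above the box's underside. Pressing the middle seals nothing
- corner_c (a point): round black thumb pad (20 mm wide, 1 mm raised) on the lid's corner at x = +43, y = +56 mm from the lid's middle, on the upper face. Each corner is a springy leaf that bends up about 11 degrees from the lid's 33 mm wide stiff middle: laid on the box it stands 8 to 12 mm proud; pressed straight down with 7 to 14 N it snaps past its gasket lip and stays, 66 mm above the box's underside. Pressing the middle seals nothing
- corner_d (a point): round black thumb pad (20 mm wide, 1 mm raised) on the lid's corner at x = +43, y = -56 mm from the lid's middle, on the upper face. Each corner is a springy leaf that bends up about 11 degrees from the lid's 33 mm wide stiff middle: laid on the box it stands 8 to 12 mm proud; pressed straight down with 7 to 14 N it snaps past its gasket lip and stays, 66 mm above the box's underside. Pressing the middle seals nothing
- lid_rest: fixed sloping rest of bent sheet steel that carries the lid at the start, 109 (x) x 110 (y) mm, 84 mm high at its back (+x) and 18 mm at its front, with a 10 mm lip near the lower edge of the slope. Origin: centre of its underside, z up; the slope faces its -x side
- canister: the desiccant canister, origin at the centre of its base, z up its own axis
- canister_mid (a point): desiccant canister: aluminium can 38 mm in diameter and 42 mm high with a perforated top, 0.07 kg, upright on the worktop. Point: its centre, 21 mm above its base; z axis up its own axis
- bottle_mid (a point): bystander: white sample bottle, 48 mm wide, 112 mm high. Point: half-way up
- cap_mid (a point): bystander: loose white ribbed bottle cap, 23 mm wide, 17 mm high. Point: half-way up
- tape_mid (a point): bystander: roll of tan tape lying flat, 68 mm wide, 19 mm high. Point: half-way up
There are look-alikes about, which are no part of the job. Leave any black or orange look-alike of the canister alone.

How it is judged:
By the outcome, as a careful person would: the job done as asked, in the order asked, and still so for the second after the job is handed in, with the robot touching nothing.
It also fails if it takes over 58 s, if anything falls off the work surface, if the arm or the gripper's body presses on something with over 40 N, if the wrist force passes 120 N, or if a joint passes its speed limit or range.

### The arm

A 6-joint arm with a two-finger parallel gripper is mounted at the origin on a cart in front of the work surface, level with it; the furniture and walls round the work are solid. World frame = base frame: x ahead of the robot, y to its left, z up, the work surface at z = 0. Lengths are in m, angles in rad, forces in N, time in s.
With the tool pointing down it reaches from about 0.375 to 0.9 m from the base axis. Payload 3.1 kg.
Tool frame: the origin (TCP) lies between the finger pads; the fingertips stand 25 mm ahead of it and the grasp point (between the pads) lies 6 mm ahead of it; x points along the fingers, y is the direction in which the jaws open and shut, and the axes are right-handed (so a half turn about x gives the same grasp; the last joint's range is limited). The gripper opens to 85 mm and grips with 20 to 120 N. Pads are 22 mm wide; open, the fingers measure 114 mm over their backs; the gripper's body (76 mm by 85 mm) begins 54 mm behind the grasp point. The pads swing forward as they close: fully open they stand 13 mm farther back than shut.
Start: joints at [-1.359, 0.527, 1.433, -0, 1.181, -0.178], TCP at [0.238, -0.578, 0.256] pointing down, gripper open.
Joint ranges: [-3.08, 3.08], [-0.75, 2.2], [0.22, 2.44], [-1.43, 4.57], [0, 2.65], [-2.85, 2.85]. Speed limits (rad/s): [2.79, 2.79, 3.14, 3.14, 3.14, 3.14].

### API

Orientations are given as a unit quaternion [x, y, z, w].
In Python, from station import manip, viewer, workorder gives the robot as it stands.
- The arm moves only by the shell command python3 -m crank 'ROWS' [FORCE]. ROWS is JSON, one flat list of numbers, 5 for each row, row after row: the opening, from 0 (shut) to 1 (fully open), then the shift along the world's x, y, z in mm, then the turn about the world's z in rad. A call has 1 to 10 rows; each row is the pose to reach, as a shift and turn from the pose commanded when the call began; what a row does not reach only later rows make up. A row lasts 1/8 s, in which the tool goes at most 62.5 mm and 10.7 degrees, less where a joint would pass 70% of its speed; a pose out of reach is approached as far as the arm can. A call with a gripper value outside its range is refused whole. The fingers move at their own pace and stop on an object; FORCE is the grip in N (left out, the last holds). Time passes only in rows, so rows that repeat a pose let the fingers close. It gives the time, the measured TCP pose, the force and the opening at its end, in the units of the state.
- manip.sense(): the state, without advancing time (a new reading comes with each control period).
- viewer.snapshot(name): name is "scene" or "top"; returns a dict with "img" (420x560x3 uint8, red, green, blue), "range_z" (420x560 float32, m along the optical axis (not along the pixel's ray), 0 where there is no reading), "fx", "fy", "cx", "cy" (pixels), "k1" (the pictures are not rectified: a ray, as slopes to the right and down, at radius r is drawn at 1 + k1 r^2 times it, then the intrinsics apply), "origin" and "attitude" of the camera in the world. Camera axes: x right, y down, z forward; pixel columns grow to the right and rows downward; lengths in m; the calibration is good to about 2 mm. A picture is of the moment at which its call begins.
- workorder.sign_off(): hands the job in, once; it reports no verdict.
The state is a dict: "t": time; "q": joint angles; "qd": joint speeds; "tau": joint torques, N m; "tcp_pos": TCP position; "tool_rot": TCP orientation; "force": force on the tool from outside, world axes, zero at the start; "ft_torque": the same for the moment, N m; "finger_gap": opening from 0.0 (shut) to 1.0 (fully open).
Only numpy, scipy, OpenCV 4.12 (cv2) and the standard library are available. Lean on these libraries where they do the work, as an engineer would, in place of code of your own. Each camera call takes 0.05 s, during which the arm holds its last target.

## Working session

There is one attempt and no reset: what is moved stays moved. The work goes in short steps, Python scripts to look and compute and a shell command to move; the robot and the scene stay as the last step left them, time stands still between calls to the robot, and variables do not carry over. Pictures are saved under pics/ and viewed, and the job is handed in when it is done.

```bash
ls; mkdir -p pics
cat > h.py <<'E'
import numpy as np, cv2
from station import manip, viewer, workorder
from scipy.spatial.transform import Rotation as R
def snap(n,fn=None):
    s=viewer.snapshot(n)
    if fn: cv2.imwrite('pics/'+fn,cv2.cvtColor(s['img'],cv2.COLOR_RGB2BGR))
    return s
E
python3 - <<'E'
from h import *
for n in("scene","top"):
    s=snap(n,n+'0.png')
    np.save(n+'0.npy',s,allow_pickle=True)
    print({k:v for k,v in s.items() if k not in('img','range_z')})
print(manip.sense())
E
```

```text
pics
{'fx': 543.4650567339214, 'fy': 543.4650567339214, 'cx': 281.3640430533369, 'cy': 209.80774782179782, 'k1': -0.21400629682925357, 'origin': array([-0.35565305,  0.37880188,  0.66998877]), 'attitude': array([-0.42407991,  0.74681664, -0.43995703,  0.26240988])}
{'fx': 432.4255768362092, 'fy': 432.4255768362092, 'cx': 287.7701276466071, 'cy': 206.87531135650516, 'k1': 0.027497550076375277, 'origin': array([ 0.37149693, -0.13318834,  1.02340819]), 'attitude': array([-0.69502201,  0.71356035, -0.06722398,  0.05706994])}
{'t': 0.1, 'q': array([-1.35949183e+00,  5.28383475e-01,  1.43376359e+00, -8.35106339e-06,
        1.18139134e+00, -1.78496911e-01]), 'qd': array([ 7.04134279e-04, -9.65141249e-05, -3.25937637e-03,  1.17236081e-03,
       -1.76592634e-03,  1.21256031e-03]), 'tau': array([ 3.57599847e-04, -4.43301809e+01, -1.78586286e+01, -1.47235469e-04,
        3.85815161e-03, -1.55286932e-05]), 'tcp_pos': array([ 0.23740486, -0.57752073,  0.25542847]), 'tool_rot': array([-0.6937045 , -0.13763358,  0.69373253, -0.136258  ]), 'force': array([-0.0183086 ,  0.62671505,  0.85704982]), 'ft_torque': array([0.05061555, 0.00539355, 0.01883801]), 'finger_gap': 1.0020691169047466}
```

View pics/scene0.png

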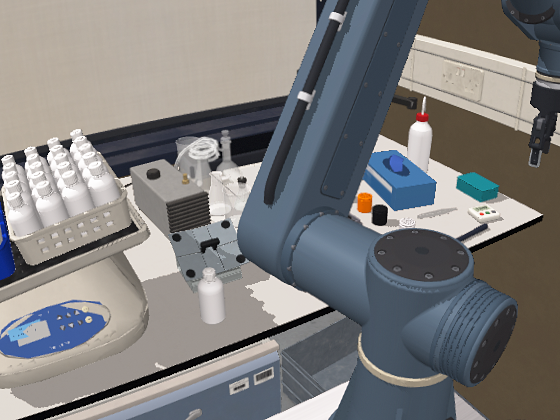

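View pics/top0.png

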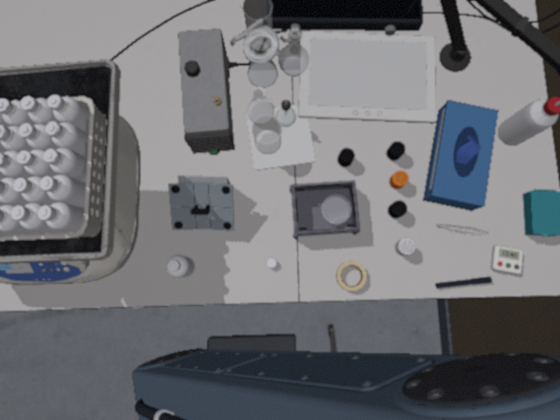

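The top view shows the aluminium canister at about (406,246), box at (325,210) with the dish at its right end, and lid on the rest at (201,204). The bottle is at (178,267), the cap at (272,264) and the tape at (352,275). The lid slopes up towards image top.

```bash
cat >> h.py <<'E'
def rays(s,uv):
    uv=np.asarray(uv,float).reshape(-1,2)
    d=np.c_[(uv[:,0]-s['cx'])/s['fx'],(uv[:,1]-s['cy'])/s['fy']]
    p=d.copy()
    for _ in range(20): p=d/(1+s['k1']*(p**2).sum(1))[:,None]
    return R.from_quat(s['attitude']).apply(np.c_[p,np.ones(len(p))])
def plane(s,uv,z):
    r=rays(s,uv); return s['origin']+r*((z-s['origin'][2])/r[:,2])[:,None]
def cloud(s):
    h,w=s['range_z'].shape
    uu,vv=np.meshgrid(np.arange(w),np.arange(h))
    r=rays(s,np.c_[uu.ravel(),vv.ravel()])
    P=s['origin']+r*s['range_z'].ravel()[:,None]
    P[s['range_z'].ravel()==0]=np.nan
    return P.reshape(h,w,3)
def crop(s,u0,u1,v0,v1,fn,k=8):
    im=cv2.cvtColor(s['img'],cv2.COLOR_RGB2BGR)[v0:v1,u0:u1]
    cv2.imwrite('pics/'+fn,cv2.resize(im,None,fx=k,fy=k,interpolation=cv2.INTER_CUBIC))
E
python3 - <<'E'
from h import *
s=np.load('top0.npy',allow_pickle=True).item()
P=cloud(s)
for n,u,v in [('can',406,244),('tape',352,260),('cap',272,264),('bottle',178,262),('boxL',296,212),('lidc',201,208),('table',270,220),('pump',205,100)]:
    print(n,P[v,u].round(4))
crop(s,385,425,225,265,'can.png',10)
crop(s,285,365,175,245,'box.png',8)
crop(s,160,240,170,235,'lid.png',9)
def blob(u0,u1,v0,v1,zmin,zmax):
    q=P[v0:v1,u0:u1]; m=((q[...,2]>zmin)&(q[...,2]<zmax)).astype(np.uint8)
    return m,q
m,q=blob(388,424,228,264,.03,.06); print('can',m.sum(),q[m>0].mean(0),q[m>0].min(0),q[m>0].max(0))
m,q=blob(285,365,175,245,.055,.072); 
pts=q[m>0][:,:2].astype(np.float32)*1000; print('box',m.sum(),cv2.minAreaRect(pts),np.nanmedian(q[m>0][:,2]))
E
```

```text
can [ 0.4533 -0.416   0.0424]
tape [ 0.4224 -0.2979  0.0013]
cap [ 0.4173 -0.1101  0.0183]
bottle [0.423  0.0848 0.1051]
boxL [ 0.5309 -0.1678  0.0574]
lidc [0.5393 0.0403 0.0916]
table [ 0.5217 -0.1073  0.0059]
pump [0.7774 0.0282 0.1174]
can 241 [ 0.4500742  -0.41596961  0.04192021] [ 0.43275427 -0.4362328   0.0301526 ] [ 0.46722699 -0.39743359  0.04851972]
box 691 ((541.163330078125, -232.6116180419922), (119.39776611328125, 149.24124145507812), 2.4194648265838623) 0.060441927217705804
```

Run:
```python
import cv2,numpy as np
a=[cv2.imread(f'pics/{n}.png') for n in('can','box','lid')]
a=[cv2.resize(x,(400,int(x.shape[0]*400/x.shape[1]))) for x in a[1:]]+[cv2.resize(a[0],(300,300))]
h=max(x.shape[0] for x in a)
top=np.zeros((600,800,3),np.uint8)
top[:a[0].shape[0],:400]=a[0]; top[:a[1].shape[0],400:]=a[1]
top[350:600,:250]=cv2.resize(a[2],(250,250))
cv2.imwrite('pics/mont.png',top)
```

```text
(no output)
```

View pics/mont.png

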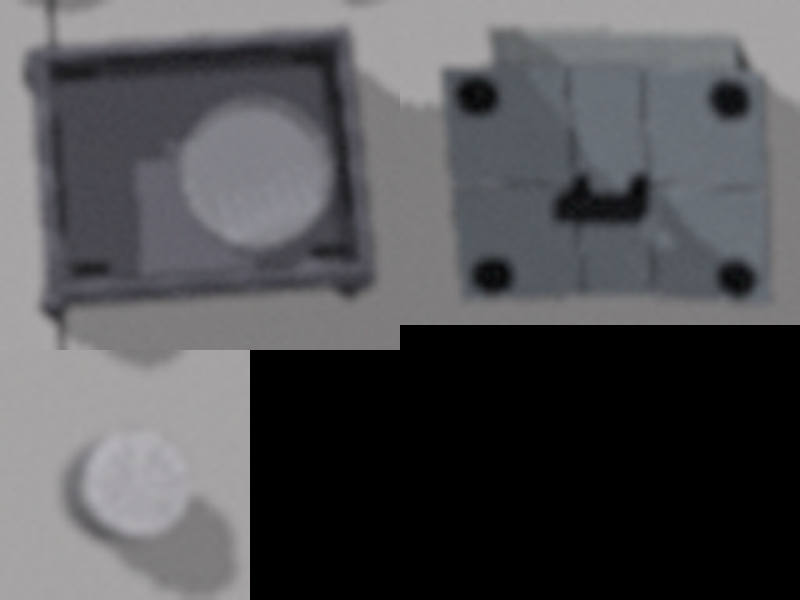

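The crop shows the box with the dish at its right (-y) end. The lid's pads sit at pixels (175,189), (226,190), (227,226) and (178,225), with the handle bar at about (200,211). The seams show that the leaves bend along y.

Run:
```python
from h import *
s=np.load('top0.npy',allow_pickle=True).item()
P=cloud(s)
c=np.array([(28,60),(345,28),(372,288),(48,312)])/5+[285,175]
w=plane(s,c,.058)*1000; print(w.round(0), w.mean(0))
for i in range(4):
    d=w[(i+1)%4]-w[i]; print(np.hypot(*d[:2]).round(1),np.degrees(np.arctan2(d[1],d[0])).round(1))
dish=plane(s,[[285+256/5,175+170/5]],.02);print('dish',dish)
# lid plate plane fit
m=np.zeros(P.shape[:2],bool); m[186:228,192:209]=1
pads=np.array([(77,97),(330,100),(337,278),(92,275)])/5+[160,170]
for u,v in pads: print('pad',np.nanmedian(P[int(v)-1:int(v)+2,int(u)-1:int(u)+2].reshape(-1,3),0).round(4))
# middle strip points excluding handle (dark)
g=s['img'].mean(2)
q=P[m&(g>85)]; q=q[~np.isnan(q[:,0])]
cen=q.mean(0);U,S,V=np.linalg.svd(q-cen);n=V[2]*np.sign(V[2][2]);print('plane',cen,n,'tilt',np.degrees(np.arccos(n[2])),'az',np.degrees(np.arctan2(n[1],n[0])),len(q))
hm=np.zeros_like(m);hm[203:218,188:212]=1
ys,xs=np.where(hm&(g<60)); print('handle px',xs.min(),xs.max(),ys.min(),ys.max(),xs.mean(),ys.mean())
q=P[hm&(g<45)]; d=(q-cen)@n; print(np.c_[q,d].round(4)[d>.022].mean(0), (d>.022).sum(), d.max())
mm=(hm&(g<60)).astype(np.uint8)*255
a=cv2.resize((s['img'][195:225,180:220,::-1]).copy(),None,fx=18,fy=18,interpolation=cv2.INTER_NEAREST);cv2.imwrite('pics/handle.png',a)
```

```text
[[ 589. -157.   58.]
 [ 600. -303.   58.]
 [ 480. -309.   58.]
 [ 473. -163.   58.]] [ 535.71170348 -232.98844727   58.        ]
146.4 -85.5
120.3 -177.3
146.1 92.8
115.9 2.8
dish [[ 0.54178762 -0.26411744  0.02      ]]
pad [0.5829 0.0962 0.0941]
pad [ 0.5778 -0.0145  0.0951]
pad [ 0.5065 -0.0109  0.0498]
pad [0.5092 0.0993 0.049 ]
plane [0.55020119 0.04573609 0.0688577 ] [-0.5278843   0.01272003  0.84922104] tilt 31.87295397341332 az 178.61965375446965 498
handle px 191 209 205 214 200.06474820143885 210.26618705035972
[0.53267083 0.04254688 0.09615208 0.03239167] 96 0.037464327713012356
```

View pics/handle.png

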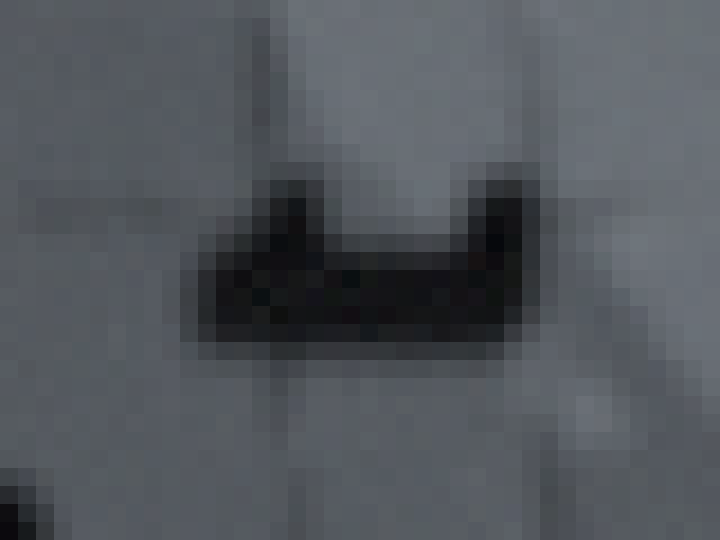

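Run:
```python
from h import *
s=np.load('top0.npy',allow_pickle=True).item()
P=cloud(s);g=s['img'].mean(2)
print('can',plane(s,[[406.1,245.8]],.042))
for u,v in[(260,235),(375,230),(430,250),(310,260),(250,200),(380,250)]: print(u,v,np.nanmedian(P[v-3:v+4,u-3:u+4].reshape(-1,3),0).round(4))
# box sides: depth-edge free, intensity profiles on z=.058 plane
def proj(p):
    c=R.from_quat(s['attitude']).inv().apply(p-s['origin']); x=c[:,:2]/c[:,2:]; r2=(x**2).sum(1)[:,None]; x=x*(1+s['k1']*r2)
    return np.c_[x[:,0]*s['fx']+s['cx'],x[:,1]*s['fy']+s['cy']]
th=np.radians(2.5);ex=np.array([np.cos(th),np.sin(th),0]);ey=np.array([-np.sin(th),np.cos(th),0]);c0=np.array([.5405,-.2335,.058])
for nm,a,b,half in[('+x',ex,ey,.06),('-x',-ex,ey,.06),('+y',ey,ex,.075),('-y',-ey,ex,.075)]:
    t=np.arange(-.014,.0141,.002)
    acc=[]
    for k in np.linspace(-.04,.04,9):
        uv=proj(c0+a*(half+t)[:,None]+b*k).astype(np.float32)
        acc.append(cv2.remap(g.astype(np.float32),uv[:,0].reshape(1,-1),uv[:,1].reshape(1,-1),cv2.INTER_LINEAR)[0])
    acc=np.array(acc)
    e=[np.round(t[np.argmax(np.diff(r))]*1000+1,0) for r in acc]
    print(nm,acc.mean(0).round(0).astype(int),e)
```

```text
can [[ 0.44929153 -0.41599562  0.042     ]]
260 235 [ 0.4869 -0.0828  0.0017]
375 230 [ 0.4918 -0.3564  0.002 ]
430 250 [ 0.4412 -0.4831  0.0008]
310 260 [ 0.4249 -0.1992  0.0014]
250 200 [ 0.5719 -0.06    0.001 ]
380 250 [ 0.4442 -0.3655  0.0016]
+x [ 44  40  42  57  80 103 125 146 160 165 165 165 165 165 165] [np.float64(-1.0), np.float64(-3.0), np.float64(-7.0), np.float64(-5.0), np.float64(-5.0), np.float64(-5.0), np.float64(-7.0), np.float64(-7.0), np.float64(-3.0)]
-x [ 90  87  85  86  83  75  73  84 104 119 125 126 126 126 126] [np.float64(1.0), np.float64(1.0), np.float64(1.0), np.float64(1.0), np.float64(1.0), np.float64(1.0), np.float64(1.0), np.float64(1.0), np.float64(1.0)]
+y [ 70  65  64  76  89  97 112 134 154 163 166 166 166 166 166] [np.float64(-1.0), np.float64(-1.0), np.float64(-1.0), np.float64(-1.0), np.float64(-1.0), np.float64(-1.0), np.float64(-1.0), np.float64(-1.0), np.float64(1.0)]
-y [ 51  45  49  67  84  91  98 113 124 129 130 131 132 132 133] [np.float64(-7.0), np.float64(-9.0), np.float64(-7.0), np.float64(-9.0), np.float64(-7.0), np.float64(-9.0), np.float64(-7.0), np.float64(-9.0), np.float64(-1.0)]
```

Run:
```python
from h import *
m=manip.sense();print(R.from_quat(m['tool_rot']).as_matrix().round(3))
y=R.from_quat(m['tool_rot']).as_matrix()[:,1];print(np.degrees(np.arctan2(y[1],y[0])))
```

```text
[[-0.     0.38  -0.925]
 [ 0.002 -0.925 -0.38 ]
 [-1.    -0.002 -0.   ]]
-67.6658237313028
```

```bash
python3 -m crank '[0.65,60,50,0,0.18, 0.65,110,85,-20,0.36, 0.65,160,125,-50,0.54, 0.65,212,162,-80,0.72, 0.65,212,162,-110,0.9, 0.65,212,162,-130,1.08, 0.65,212,162,-130,1.225, 0.65,212,162,-130,1.225]' 40
python3 - <<'E'
from h import *
s=snap('top','t1.png')
P=cloud(s)
m=manip.sense();print(m['finger_gap'],m['force'],R.from_quat(m['tool_rot']).as_matrix()[:,1])
E
```

```text
t: 1.1
tcp_pos: [0.4494, -0.4156, 0.1255]
tool_rot: [0.489, 0.511, -0.489, 0.51]
force: [-0.6, -0.4, -0.3]
finger_gap: 0.648
0.648682784795784 [ 0.41723351  0.15324739 -0.88324161] [ 9.99135417e-01  4.15728069e-02 -3.47523360e-04]
```

View pics/t1.png

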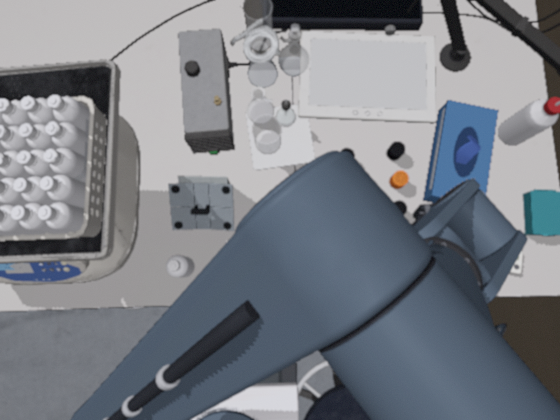

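The arm hides the canister from above, but the measured position is good, so I'll descend and grip.

```bash
python3 -m crank '[0.65,0,0,-40,0, 0.65,0,0,-70,0, 0.65,0,0,-90,0, 0.65,0,0,-90,0, 0,0,0,-90,0, 0,0,0,-90,0, 0,0,0,-90,0, 0,0,0,-90,0]' 40
python3 - <<'E'
from h import *
s=snap('scene'); crop(s,330,560,130,260,'s2.png',3)
E
```

```text
t: 2.15
tcp_pos: [0.4501, -0.4168, 0.0375]
tool_rot: [0.489, 0.51, -0.489, 0.512]
force: [-1.1, 0.3, 6.6]
finger_gap: 0.429
```

View pics/s2.png

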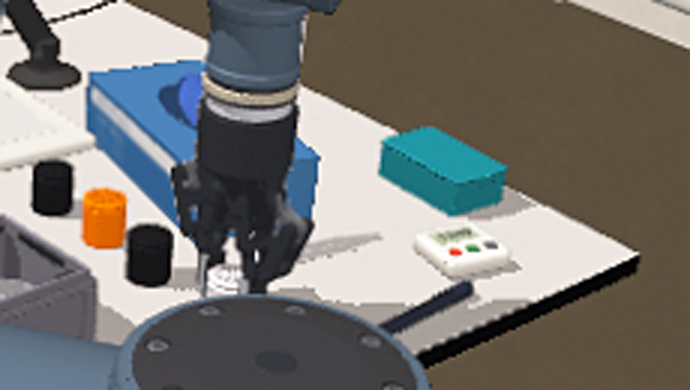

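```bash
python3 -m crank '[0,0,0,50,0, 0,0,0,110,0, 0,30,60,120,0, 0,60,115,120,0, 0,85,170,120,0, 0,88,217,110,0, 0,88,217,80,0, 0,88,217,80,0]' 40
python3 - <<'E'
from h import *
s=snap('scene'); crop(s,300,560,80,250,'s3.png',3)
s=snap('top','t3.png')
E
```

```text
t: 3.2
tcp_pos: [0.5361, -0.1973, 0.1145]
tool_rot: [0.488, 0.513, -0.489, 0.509]
force: [-0.4, -0.2, -1.0]
finger_gap: 0.432
```

View pics/s3.png

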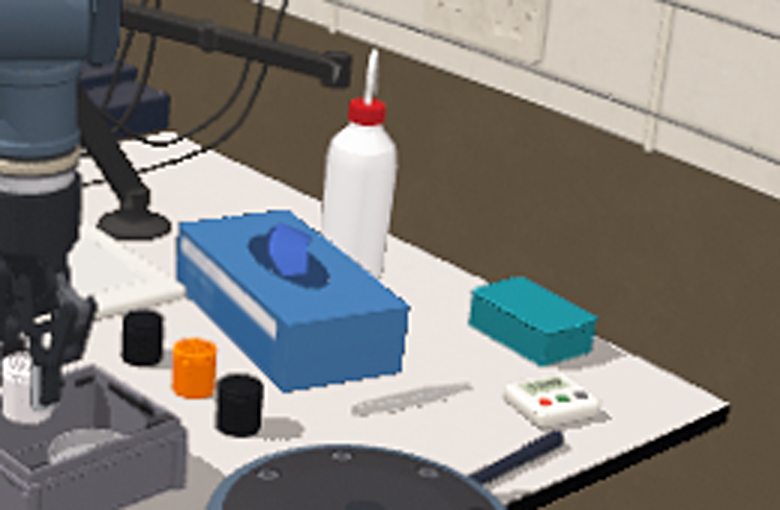

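View pics/t3.png

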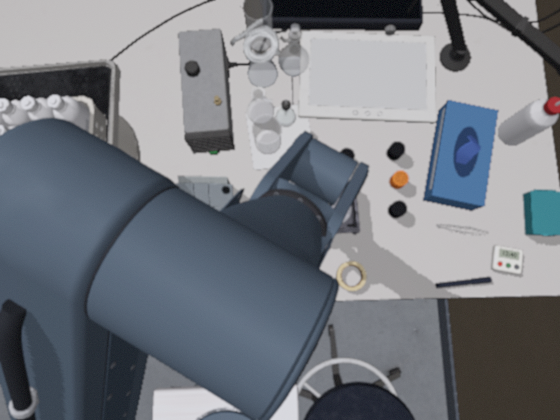

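```bash
python3 -m crank '[0,0,0,-30,0, 0,0,0,-55,0, 0,0,0,-65,0, 0,0,0,-72,0, 0,0,0,-72,0, 0,0,0,-72,0]' 40
```

```text
t: 4.05
tcp_pos: [0.538, -0.1994, 0.0451]
tool_rot: [0.489, 0.51, -0.489, 0.511]
force: [-0.2, 0.2, 0.2]
finger_gap: 0.429
```

```bash
python3 -m crank '[0,0,0,-2,0, 0,0,0,-3,0, 0,0,0,-4,0, 0,0,0,-4,0]' 40
```

```text
t: 4.55
tcp_pos: [0.5377, -0.1991, 0.0415]
tool_rot: [0.489, 0.511, -0.489, 0.511]
force: [-1.7, 0.9, 7.3]
finger_gap: 0.43
```

Contact at 7 N; release and rise.

```bash
python3 -m crank '[0.6,0,0,1,0, 0.6,0,0,2,0, 0.6,0,0,3,0, 0.6,0,0,40,0, 0.6,0,0,90,0, 0.6,0,60,140,0, 0.9,0,120,140,-0.18, 0.9,0,180,140,-0.36, 0.9,0,240,140,-0.54, 0.9,0,242,140,-0.72]'
python3 - <<'E'
from h import *
s=snap('scene','s4.png')
s=snap('top','t4.png')
E
```

```text
t: 5.8
tcp_pos: [0.5366, 0.0461, 0.1803]
tool_rot: [-0.635, -0.311, 0.635, -0.31]
force: [1.0, 0.0, -0.1]
finger_gap: 0.901
```

View pics/s4.png

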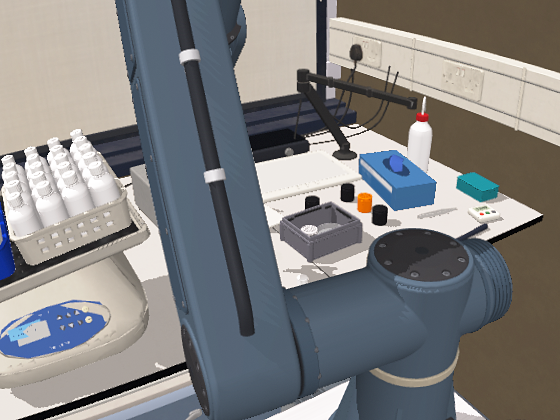

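View pics/t4.png

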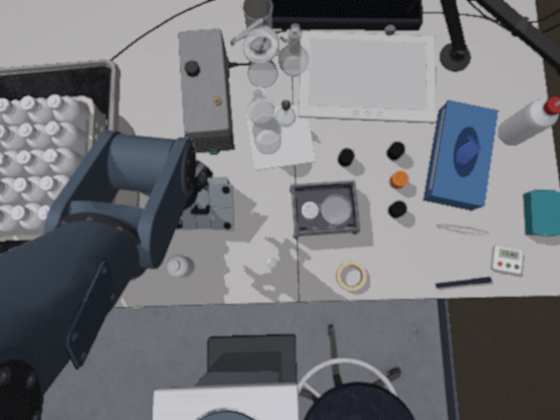

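The canister stands upright in the box's free half at top-view pixel (310,211). Next is the lid, gripped at the ends of its handle bar.

```bash
python3 - <<'E'
from h import *
s=np.load('top0.npy',allow_pickle=True).item()
s2=snap('top'); P=cloud(s2); print('can top',plane(s2,[[310,210.5]],.046)); crop(s2,285,365,175,245,'box5.png',8)
m=manip.sense();y=R.from_quat(m['tool_rot']).as_matrix()[:,1];print(np.degrees(np.arctan2(y[1],y[0])),m['tcp_pos'])
E
python3 -m crank '[0.65,-3,0,-10,-0.18, 0.65,-3,0,-20,-0.36, 0.65,-3,0,-30,-0.54, 0.65,-3,0,-40,-0.72, 0.65,-3,0,-50,-0.93, 0.65,-3,0,-50,-0.93, 0.65,-3,0,-50,-0.93]' 25
python3 - <<'E'
from h import *
m=manip.sense();y=R.from_quat(m['tool_rot']).as_matrix()[:,1];print(np.degrees(np.arctan2(y[1],y[0])),m['tcp_pos'])
s=snap('scene'); crop(s,120,320,130,290,'s5.png',4)
E
```

```text
can top [[ 0.53540705 -0.20042476  0.046     ]]
-37.42658199483346 [0.53728459 0.04374656 0.18024068]
t: 6.82
tcp_pos: [0.5349, 0.042, 0.1305]
tool_rot: [0.707, -0.006, -0.707, -0.006]
force: [-0.9, 0.7, -0.6]
finger_gap: 0.648
-90.90347298308366 [0.5348794  0.04195616 0.13049652]
```

View pics/s5.png

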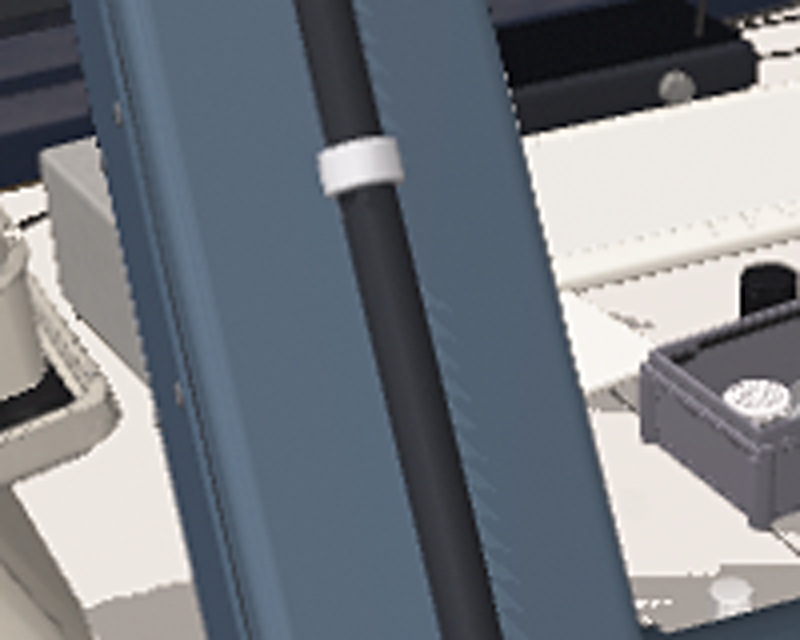

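View pics/box5.png

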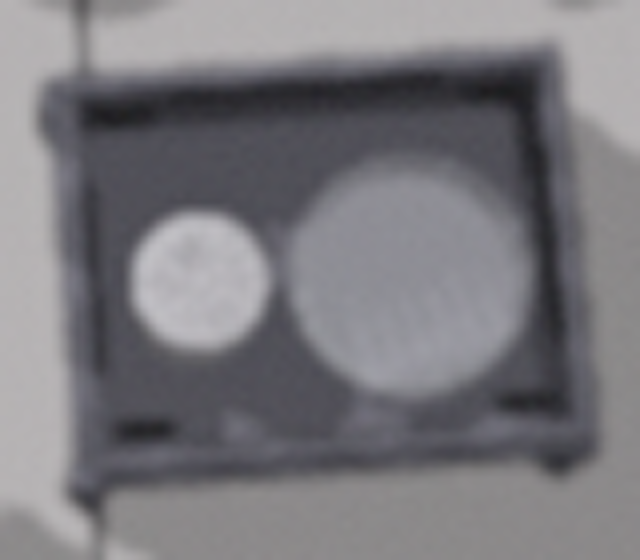

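The canister sits centred in the free half. The arm hides the lid from both cameras, so I'll descend onto the handle.

```bash
python3 -m crank '[0.65,0,0,-15,-0.015, 0.65,0,0,-25,-0.015, 0.65,0,0,-30,-0.015, 0.65,0,0,-30,-0.015]' 25;python3 -m crank '[0,0,0,0,0, 0,0,0,0,0, 0,0,0,0,0, 0,0,0,0,0]' 25
```

```text
t: 7.38
tcp_pos: [0.5341, 0.043, 0.0996]
tool_rot: [-0.707, 0.012, 0.708, 0.012]
force: [-0.3, 0.3, -0.1]
finger_gap: 0.647
t: 7.88
tcp_pos: [0.5346, 0.043, 0.1005]
tool_rot: [0.707, -0.012, -0.707, -0.012]
force: [-0.1, -0.1, 0.6]
finger_gap: 0.46
```

Gap 0.46 (about 40 mm) means the bar is gripped. Lift gently.

```bash
python3 -m crank '[0,0,0,8,0, 0,0,0,20,0, 0,0,0,40,0, 0,0,0,70,0, 0,0,0,110,0, 0,0,0,110,0]' 25
python3 - <<'E'
from h import *
m=manip.sense();print(m['force'],m['ft_torque'])
s=snap('scene','s6.png')
s=snap('top');crop(s,120,300,130,265,'t6.png',4)
E
```

```text
t: 8.62
tcp_pos: [0.5367, 0.0427, 0.2137]
tool_rot: [0.71, -0.012, -0.704, -0.011]
force: [-0.4, -0.0, -3.6]
finger_gap: 0.459
[-0.35629238 -0.02815241 -3.62021779] [ 0.01158607  0.01328628 -0.02081903]
```

View pics/s6.png

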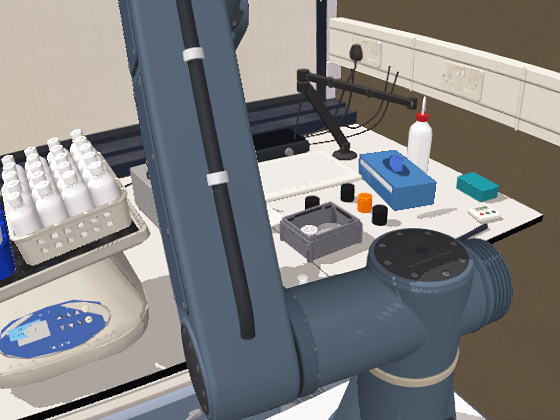

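View pics/t6.png

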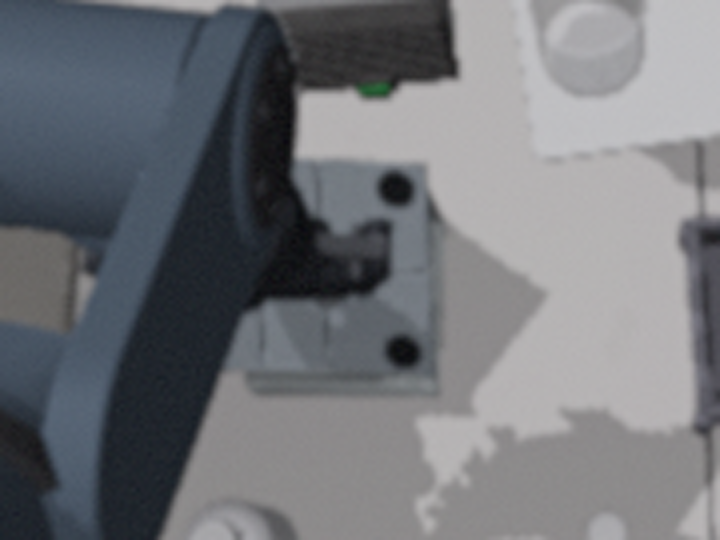

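The lid is lifted, with its pads at about (218,177) and (220,218) in the top view. I'll measure its tilt from depth.

```bash
cat >> h.py <<'E'
def lidtilt(s,uvs):
    P=cloud(s); o=[]
    for u,v in uvs:
        q=np.nanmedian(P[int(v)-1:int(v)+2,int(u)-1:int(u)+2].reshape(-1,3),0); o.append(q); print(q.round(4))
    d=o[0]-o[1]; print('pitch',np.degrees(np.arctan2(d[2],np.hypot(*d[:2]))),'len',np.linalg.norm(d),'az',np.degrees(np.arctan2(d[1],d[0])))
E
python3 - <<'E'
from h import *
s=snap('top'); lidtilt(s,[(218.7,177),(220.5,218)]); lidtilt(s,[(214,175),(215,222)])
E
```

```text
[ 0.579  -0.013   0.2051]
[ 0.5059 -0.0108  0.1604]
pitch 31.40093079899916 len 0.08567943120229625 az -1.786918351390885
[ 0.5832 -0.0055  0.2058]
[4.984e-01 3.000e-04 1.534e-01]
pitch 31.637979229671405 len 0.09983328342398855 az -3.9400278858571323
```

Tilt is still 32°, held by grip friction. The tool only turns about vertical, so I'll press the lid level on the free worktop between the rest and the box, turned 90° so that it fits, and then regrip it.

```bash
python3 -m crank '[0,0,-10,10,0.18, 0,0,-25,10,0.36, 0,0,-40,10,0.54, 0,1,-55,10,0.72, 0,2,-70,10,0.9, 0,3,-85,10,1.08, 0,4,-100,10,1.26, 0,5,-115,10,1.44, 0,5,-127,0,1.605, 0,5,-127,0,1.605]' 25
python3 - <<'E'
from h import *
m=manip.sense();print(m['force'],m['ft_torque'])
s=snap('scene','s7.png')
s=snap('top');crop(s,180,360,130,265,'t7.png',4)
E
```

```text
t: 10.02
tcp_pos: [0.538, -0.0842, 0.2079]
tool_rot: [-0.5, -0.501, 0.501, -0.498]
force: [0.3, -0.3, -3.4]
finger_gap: 0.463
[ 0.2529308  -0.29509037 -3.42773898] [-0.00236075  0.03590454  0.000641  ]
```

View pics/s7.png

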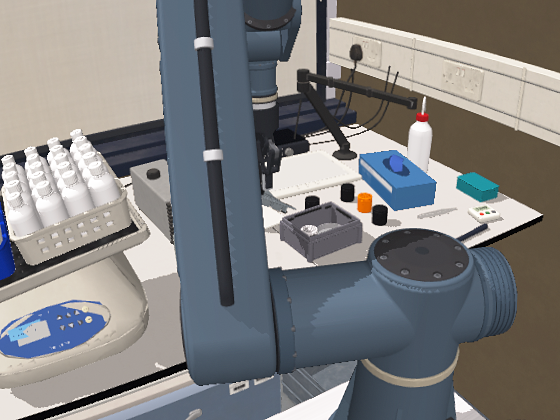

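View pics/t7.png

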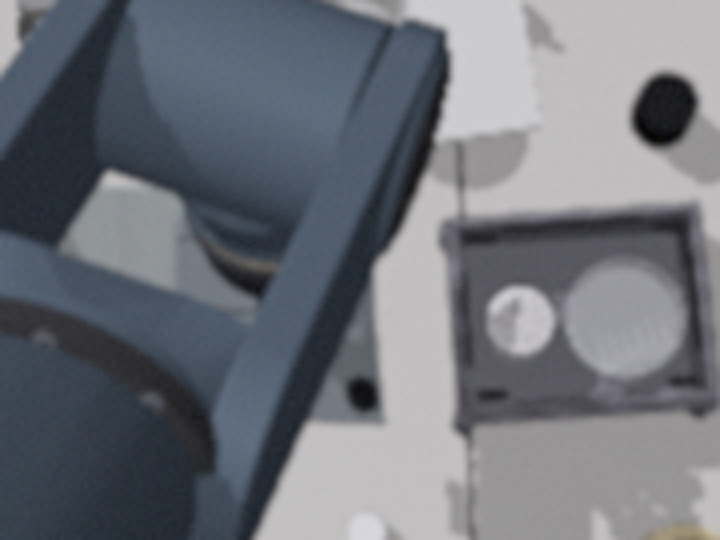

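```bash
python3 -m crank '[0,0,-14,-50,0, 0,0,-14,-100,0, 0,0,-14,-120,0, 0,0,-14,-128,0, 0,0,-14,-132,0, 0,0,-14,-132,0]' 20;python3 -m crank '[0,0,1,-3,0, 0,0,1,-3,0]' 20
```

```text
t: 10.88
tcp_pos: [0.5402, -0.0981, 0.0791]
tool_rot: [0.5, 0.5, -0.499, 0.501]
force: [-0.4, 0.1, -3.6]
finger_gap: 0.456
t: 11.12
tcp_pos: [0.5404, -0.0973, 0.0761]
tool_rot: [0.5, 0.499, -0.499, 0.501]
force: [1.8, -0.2, -1.7]
finger_gap: 0.464
```

Contact has begun; ease down while moving +y.

```bash
python3 -m crank '[0,0,2,-2,0, 0,0,4,-4,0, 0,0,5,-6,0, 0,0,5,-6,0]' 20
python3 - <<'E'
from h import *
m=manip.sense();print(m['force'],m['ft_torque'])
s=snap('scene');crop(s,220,350,140,260,'s8.png',5)
s=snap('top');lidtilt(s,[(270,210),(270,225)]);crop(s,180,360,130,265,'t8.png',4)
E
```

```text
t: 11.62
tcp_pos: [0.5407, -0.0912, 0.0726]
tool_rot: [0.501, 0.499, -0.499, 0.501]
force: [-1.1, 5.4, 18.3]
finger_gap: 0.462
[-1.05785428  5.42324763 18.32010181] [0.69065765 0.26626187 0.00350292]
[ 0.4649 -0.1195  0.478 ]
[ 0.4546 -0.1175  0.4117]
pitch 80.9930459326883 len 0.06720198705741377 az -11.367123817533658
```

View pics/s8.png

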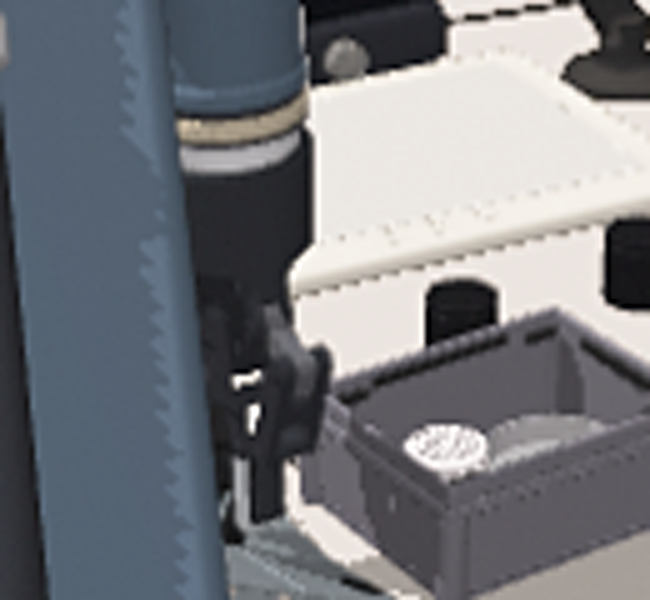

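View pics/t8.png

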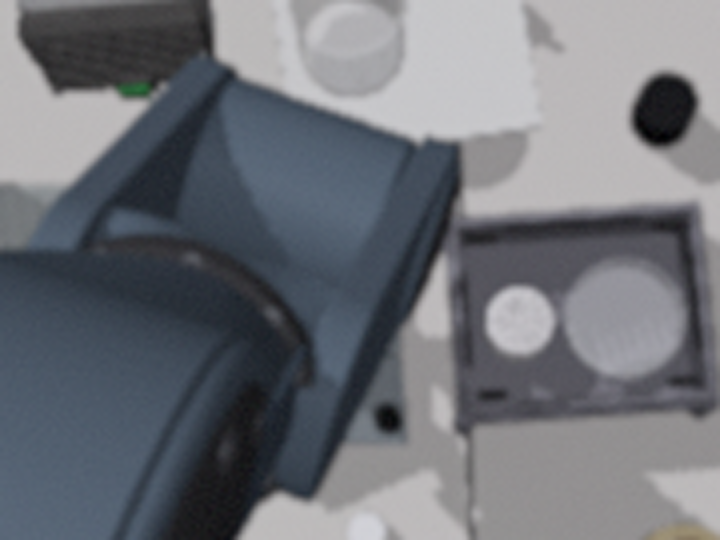

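```bash
python3 -m crank '[0,0,2,-2,0, 0,0,4,-4,0, 0,0,4,-4,0]' 20
python3 - <<'E'
from h import *
s=snap('scene');crop(s,220,350,140,260,'s9.png',5)
E
```

```text
t: 12.1
tcp_pos: [0.5407, -0.0864, 0.0688]
tool_rot: [0.501, 0.499, -0.499, 0.501]
force: [-1.8, 7.9, 21.5]
finger_gap: 0.462
```

View pics/s9.png

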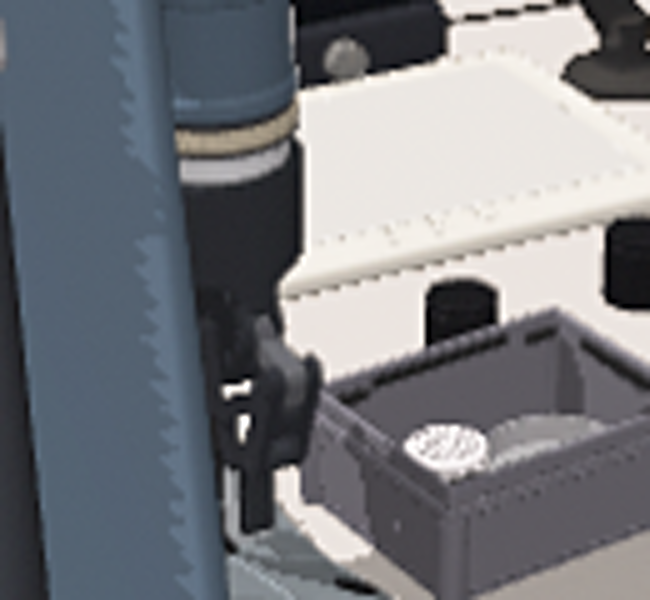

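```bash
python3 -m crank '[0,0,2,-3,0, 0,0,3,-5,0, 0,0,4,-7,0, 0,0,4,-7,0]' 20
python3 - <<'E'
from h import *
s=snap('scene');crop(s,220,350,140,260,'s10.png',5)
s=snap('top');crop(s,180,360,130,265,'t10.png',4)
E
```

```text
t: 12.65
tcp_pos: [0.5403, -0.081, 0.0621]
tool_rot: [0.502, 0.5, -0.499, 0.5]
force: [-1.1, 13.9, 24.1]
finger_gap: 0.458
```

View pics/s10.png

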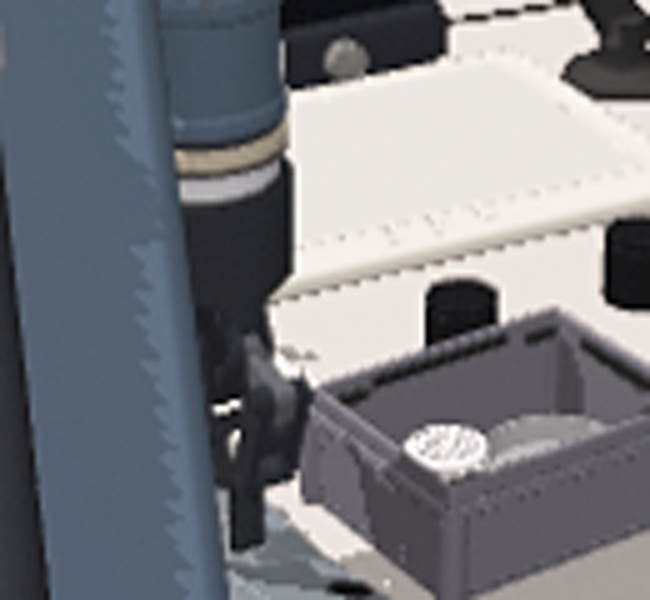

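View pics/t10.png

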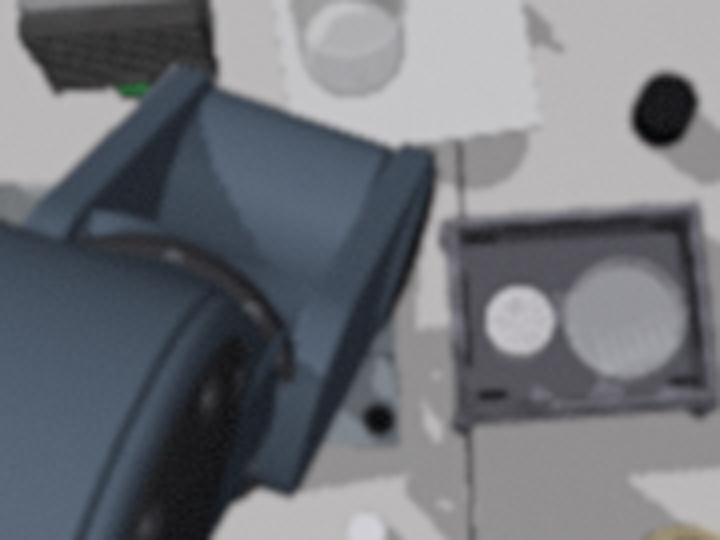

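```bash
python3 -m crank '[0,0,2,-2,0, 0,0,4,-4,0, 0,0,5,-6,0, 0,0,5,-6,0]' 20
python3 - <<'E'
from h import *
m=manip.sense();print(m['ft_torque'])
s=snap('scene');crop(s,220,350,140,260,'s11.png',5)
E
```

```text
t: 13.25
tcp_pos: [0.5399, -0.0761, 0.055]
tool_rot: [0.501, 0.5, -0.499, 0.5]
force: [-0.5, 12.2, 18.1]
finger_gap: 0.458
[ 1.69883179  0.00387676 -0.01280206]
```

View pics/s11.png

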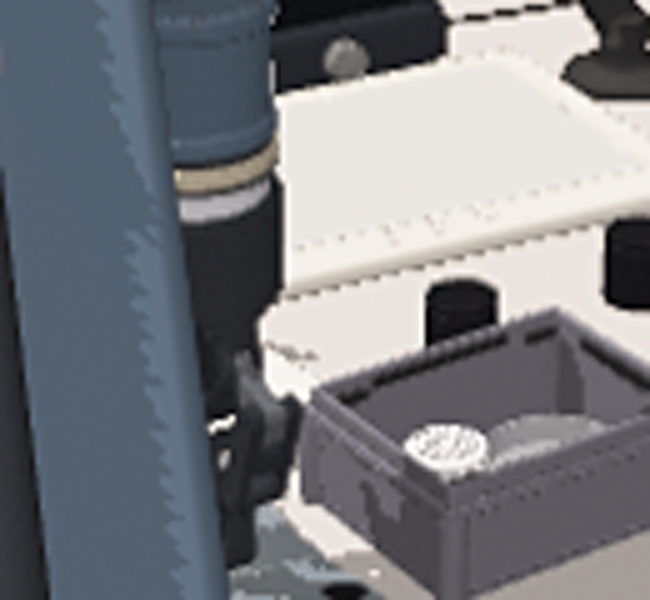

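Now release, rise and look.

```bash
python3 -m crank '[0.55,0,0,1,0, 0.65,0,0,3,0, 0.65,0,0,5,0, 0.65,0,0,40,0, 0.65,0,0,90,0, 0.65,-60,-30,130,0, 0.65,-110,-80,150,0, 0.65,-110,-140,150,0]' 20
python3 - <<'E'
from h import *
s=snap('scene','s12.png')
s=snap('top','t12.png');crop(s,180,360,130,265,'t12c.png',4)
E
```

```text
t: 14.3
tcp_pos: [0.4306, -0.2026, 0.2017]
tool_rot: [0.499, 0.501, -0.499, 0.5]
force: [1.7, -0.8, -0.7]
finger_gap: 0.648
```

View pics/t12.png

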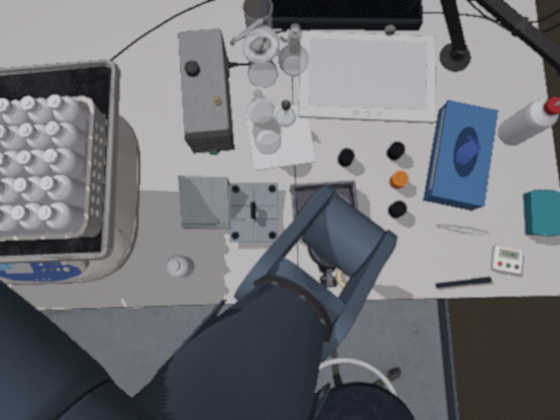

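View pics/t12c.png

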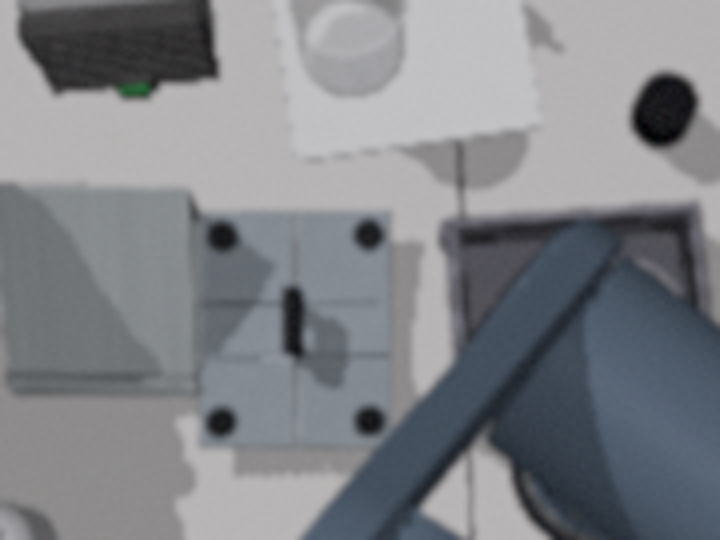

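The lid lies flat beside the rest. Its handle is at about (253,210) and its pads at (235,189), (272,188), (272,235) and (235,235). I'll measure it for the regrip.

Run:
```python
from h import *
s=snap('top');P=cloud(s);g=s['img'].mean(2)
pads=np.array([(222,236),(370,235),(369,421),(220,422)])/4+[180-.5,130-.5]
for u,v in pads: print(np.nanmedian(P[int(v)-1:int(v)+3,int(u)-1:int(u)+3].reshape(-1,3),0).round(4))
w=plane(s,pads,.032);print(w.round(4),w.mean(0))
print('yaw',[np.degrees(np.arctan2(*(w[a]-w[b])[[1,0]])).round(2) for a,b in((0,3),(1,2))],[np.degrees(np.arctan2(*(w[a]-w[b])[[1,0]])).round(2)-90 for a,b in((0,1),(3,2))])
hm=np.zeros(g.shape,bool);hm[198:222,248:258]=1
ys,xs=np.where(hm&(g<50));print('bar',xs.mean(),ys.mean(),plane(s,[[xs.mean(),ys.mean()]],.055),np.nanmedian(P[hm&(g<40)][:,2]),np.nanmax(P[hm&(g<40)][:,2]))
q=P[192:232,243:249].reshape(-1,3);print('plate',np.nanmedian(q[:,2]),np.nanmedian(P[192:232,261:268,2]))
```

```text
[ 0.5953 -0.0281  0.0263]
[ 0.5935 -0.1152  0.0267]
[ 0.4845 -0.1106  0.0275]
[ 0.4845 -0.0254  0.0279]
[[ 0.5944 -0.0275  0.032 ]
 [ 0.5929 -0.1141  0.032 ]
 [ 0.4834 -0.1113  0.032 ]
 [ 0.4851 -0.0258  0.032 ]] [ 0.53897117 -0.06968042  0.032     ]
yaw [np.float64(-0.94), np.float64(-1.5)] [np.float64(-1.0100000000000051), np.float64(-1.1200000000000045)]
bar 253.02173913043478 210.17391304347825 [[ 0.53792796 -0.07048667  0.055     ]] 0.054983258192307316 0.059467018864458376
plate 0.022260040966345596 0.022276401756670117
```

Run:
```python
from h import *
m=manip.sense();y=R.from_quat(m['tool_rot']).as_matrix()[:,1];print(np.degrees(np.arctan2(y[1],y[0])),m['tcp_pos'],m['t'])
```

```text
-0.29181045984478987 [ 0.4330515  -0.20686187  0.20133964] 14.45
```

```bash
python3 -m crank '[0.65,0,0,0,0, 0.65,0,0,0,0]' 30
```

```text
t: 14.7
tcp_pos: [0.4332, -0.2019, 0.2001]
tool_rot: [0.499, 0.501, -0.499, 0.5]
force: [0.3, 0.6, 0.4]
finger_gap: 0.645
```

```bash
python3 -m crank '[0.65,40,50,0,-0.014, 0.65,75,95,-10,-0.014, 0.65,106,134,-30,-0.014, 0.65,106,134,-75,-0.014, 0.65,106,134,-100,-0.014, 0.65,106,134,-100,-0.014, 0.65,106,134,-100,-0.014]' 30;  python3 - <<'E'
from h import *
for i in range(4):
    snap('top'); m=manip.sense();y=R.from_quat(m['tool_rot']).as_matrix()[:,1];print(np.degrees(np.arctan2(y[1],y[0])),m['tcp_pos'],m['t'])
E
```

```text
t: 15.58
tcp_pos: [0.5397, -0.0687, 0.1012]
tool_rot: [0.503, 0.497, -0.503, 0.497]
force: [0.1, -0.4, -0.0]
finger_gap: 0.643
-0.6969504401257419 [ 0.54004033 -0.06913     0.1016467 ] 15.625
-0.7173769489369448 [ 0.54012454 -0.06934698  0.10187854] 15.675
-0.7318492795117003 [ 0.54006542 -0.06949932  0.10192617] 15.725
-0.7432467207148171 [ 0.53995157 -0.0695829   0.1018541 ] 15.775
```

```bash
python3 -m crank '[0.65,-1,-1,-25,0, 0.65,-1,-1,-40,0, 0.65,-1,-1,-45,0, 0.65,-1,-1,-45,0, 0,-1,-1,-45,0, 0,-1,-1,-45,0, 0,-1,-1,-45,0, 0,-1,-1,-45,0]' 50
python3 - <<'E'
from h import *
for i in range(2):
    snap('top'); m=manip.sense();y=R.from_quat(m['tool_rot']).as_matrix()[:,1];print(np.degrees(np.arctan2(y[1],y[0])),m['tcp_pos'],m['force'],m['t'])
E
```

```text
t: 16.77
tcp_pos: [0.5389, -0.0705, 0.0563]
tool_rot: [0.503, 0.496, -0.503, 0.497]
force: [0.8, -0.6, 5.1]
finger_gap: 0.455
-0.7470080010746272 [ 0.53887126 -0.07051686  0.05631757] [0.21419006 0.10424586 4.75973068] 16.825
-0.7467712003469362 [ 0.53886824 -0.07052462  0.05628342] [-0.23083125 -0.37457163  5.824307  ] 16.875
```

```bash
python3 -m crank '[0,0,0,50,0, 0,0,0,105,0, 0,0,-15,120,-0.18, 0,0,-40,120,-0.36, 0,0,-65,120,-0.54, 0,0,-90,120,-0.72, 0,1,-115,120,-0.9, 0,1,-140,120,-1.08, 0,1,-163,120,-1.26, 0,1,-163,120,-1.44]' 50; python3 -m crank '[0,0,0,-20,-0.074, 0,0,0,-40,-0.074, 0,0,0,-40,-0.074, 0,0,0,-40,-0.074]' 50
python3 - <<'E'
from h import *
s=snap('scene');crop(s,230,400,130,270,'s13.png',4)
s=snap('top');crop(s,220,400,130,265,'t13.png',4)
m=manip.sense();y=R.from_quat(m['tool_rot']).as_matrix()[:,1];print(np.degrees(np.arctan2(y[1],y[0])),m['tcp_pos'],m['force'],m['t'])
E
```

```text
t: 18.12
tcp_pos: [0.5385, -0.2348, 0.1744]
tool_rot: [-0.705, -0.039, 0.707, -0.039]
force: [0.6, -0.2, -2.7]
finger_gap: 0.456
t: 18.62
tcp_pos: [0.5391, -0.2332, 0.1355]
tool_rot: [-0.707, -0.016, 0.707, -0.015]
force: [0.0, -0.1, -3.5]
finger_gap: 0.453
-87.47652828942576 [ 0.53964919 -0.23353769  0.13627757] [-0.27122733 -0.20937676 -2.64936052] 18.725
```

View pics/s13.png

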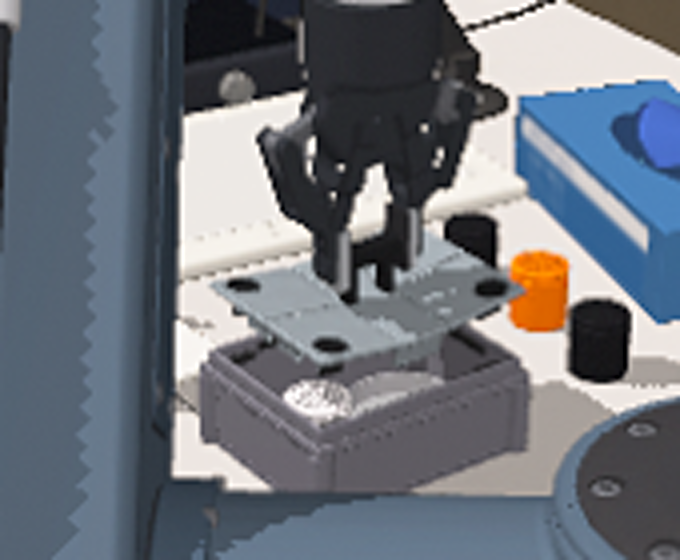

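View pics/t13.png

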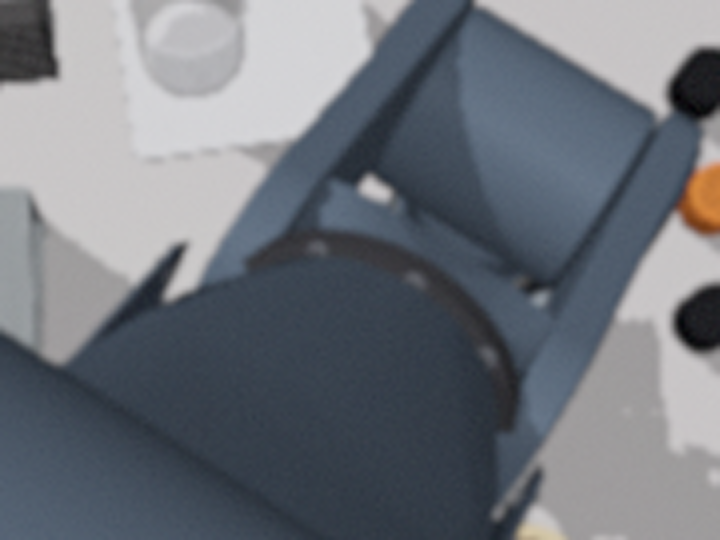

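The scene view shows the lid level and squarely over the box mouth. Lowering.

```bash
python3 -m crank '[0,0,0,-8,0, 0,0,0,-16,0, 0,0,0,-20,0, 0,0,0,-20,0]' 50; python3 -m crank '[0,0,0,-4,0, 0,0,0,-8,0, 0,0,0,-8,0]' 50
```

```text
t: 19.23
tcp_pos: [0.5389, -0.2331, 0.115]
tool_rot: [-0.707, -0.016, 0.707, -0.015]
force: [-0.1, 0.2, -1.1]
finger_gap: 0.451
t: 19.6
tcp_pos: [0.539, -0.2332, 0.1072]
tool_rot: [-0.707, -0.016, 0.707, -0.015]
force: [1.0, -0.0, -3.4]
finger_gap: 0.455
```

```bash
python3 -m crank '[0,0,0,-2,0, 0,0,0,-4,0, 0,0,0,-4,0]' 50; python3 -m crank '[0,0,0,-1,0, 0,0,0,-2,0, 0,0,0,-2,0]' 50
```

```text
t: 19.98
tcp_pos: [0.5394, -0.2334, 0.1036]
tool_rot: [0.707, 0.015, -0.707, 0.016]
force: [0.7, 0.3, -2.4]
finger_gap: 0.453
t: 20.35
tcp_pos: [0.5394, -0.2334, 0.102]
tool_rot: [0.707, 0.015, -0.707, 0.016]
force: [-0.3, 0.2, 0.7]
finger_gap: 0.456
```

Run:
```python
from h import *
s=snap('scene');crop(s,230,400,130,270,'s14.png',4)
```

```text
(no output)
```

View pics/s14.png

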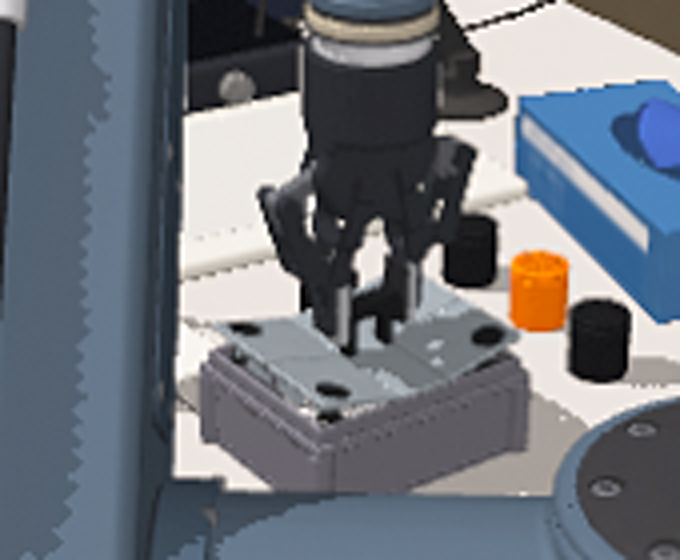

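The lid is in the mouth with its corners bent up as expected. Set it down the last millimetre, release and rise.

```bash
python3 -m crank '[0,0,0,-1,0, 0,0,0,-1,0]' 50; python3 -m crank '[0.55,0,0,0,0, 0.65,0,0,0,0, 0.65,0,0,2,0, 0.65,0,0,40,0, 0.65,0,0,80,0, 0.3,-60,0,100,0, 0,-120,40,100,0, 0,-120,90,100,0]' 50
python3 - <<'E'
from h import *
s=snap('scene');crop(s,230,400,130,270,'s15.png',4)
s=snap('top');crop(s,220,400,130,265,'t15.png',4)
m=manip.sense();y=R.from_quat(m['tool_rot']).as_matrix()[:,1];print(np.degrees(np.arctan2(y[1],y[0])),m['tcp_pos'],m['force'],m['t'])
E
```

```text
t: 20.65
tcp_pos: [0.5395, -0.2335, 0.1019]
tool_rot: [0.707, 0.015, -0.707, 0.016]
force: [-1.5, 0.7, 6.8]
finger_gap: 0.452
t: 21.65
tcp_pos: [0.4164, -0.1431, 0.2009]
tool_rot: [-0.707, -0.014, 0.707, -0.013]
force: [1.4, 0.5, 0.2]
finger_gap: 0.012
-87.34801743141063 [ 0.41519235 -0.13825299  0.20042487] [-0.21832128 -0.02873251  0.31328687] 21.75
```

View pics/s15.png

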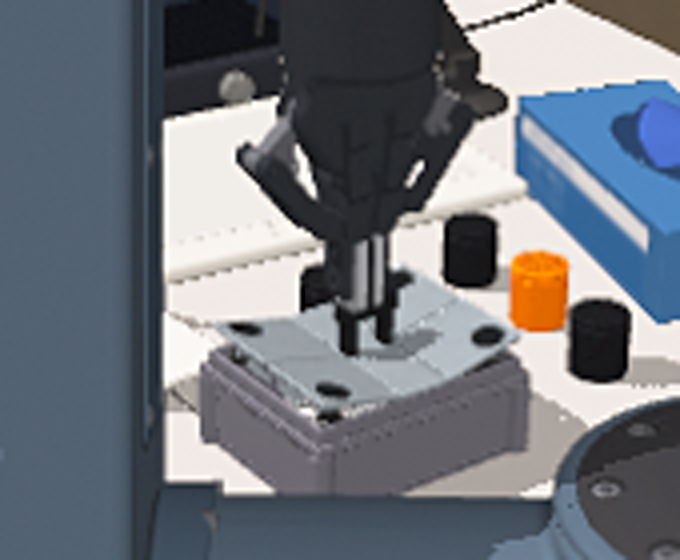

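View pics/t15.png

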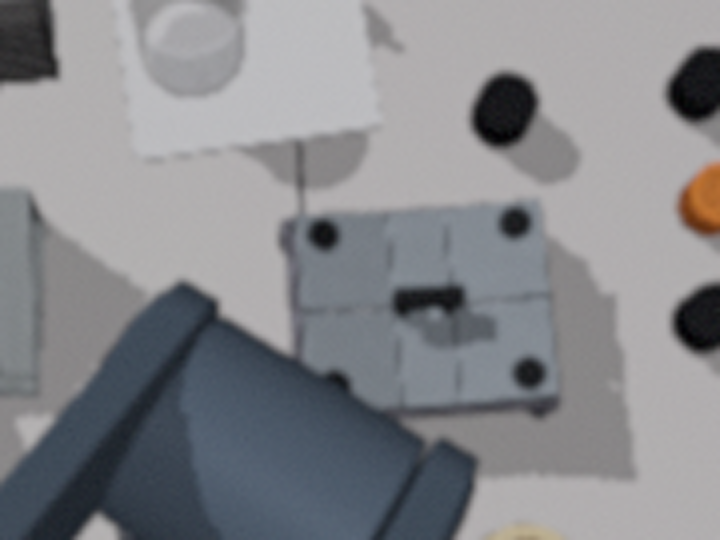

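Run:
```python
from h import *
s=snap('top');P=cloud(s)
pads=np.array([(324,236),(515,222),(529,372)])/4+[220-.5,130-.5]
for u,v in pads: print(np.nanmedian(P[int(v)-1:int(v)+3,int(u)-1:int(u)+3].reshape(-1,3),0).round(4))
print(plane(s,pads,.076).round(4)); print('bar',plane(s,[[220-.5+430/4,130-.5+300/4]],.1))
th=np.radians(2.5);Rm=np.array([[np.cos(th),-np.sin(th)],[np.sin(th),np.cos(th)]])
for n,p in dict(a=(-43,56),b=(-43,-56),c=(43,56),d=(43,-56)).items(): print(n,(np.array([539.5,-233.5])+Rm@p).round(1))
m=manip.sense();print(m['tcp_pos'],m['t'])
```

```text
[ 0.5812 -0.1789  0.0761]
[ 0.5852 -0.287   0.0764]
[ 0.5013 -0.2893  0.0752]
[[ 0.5809 -0.1789  0.076 ]
 [ 0.5863 -0.2865  0.076 ]
 [ 0.5011 -0.2898  0.076 ]]
bar [[ 0.53863215 -0.23414212  0.1       ]]
a [ 494.1 -179.4]
b [ 499.  -291.3]
c [ 580.  -175.7]
d [ 584.9 -287.6]
[ 0.41775657 -0.14104623  0.20079827] 21.8
```

The pads measure about 10 mm proud (z≈0.076) and match the predicted places. Pressing corner a first.

```bash
python3 -m crank '[0,40,-20,0,0, 0,77,-38,-30,0, 0,77,-38,-70,0, 0,77,-38,-88,0, 0,77,-38,-88,0, 0,77,-38,-88,0]' 50;python3 - <<'E'
from h import *
for i in range(3):
    snap('top'); m=manip.sense();print(m['tcp_pos'],m['force'],m['t'])
E
```

```text
t: 22.55
tcp_pos: [0.4972, -0.1823, 0.1131]
tool_rot: [0.707, 0.015, -0.706, 0.016]
force: [0.3, 0.4, 0.3]
finger_gap: -0.003
[ 0.49723112 -0.18221947  0.11351884] [ 0.28332417  0.30579812 -0.25629213] 22.6
[ 0.49714682 -0.18207354  0.11369256] [-0.27255872 -0.4547416  -0.14904184] 22.65
[ 0.49702919 -0.18191646  0.11375179] [-0.1872543  -0.11790663 -1.12080685] 22.7
```

Position is within 3 mm; correct that and press in small steps.

```bash
python3 -m crank '[0,-2,2,-8,0, 0,-2,2,-12,0, 0,-2,2,-15,0, 0,-2,2,-18,0]';python3 -m crank '[0,0,0,-2,0, 0,0,0,-4,0, 0,0,0,-4,0]'
```

```text
t: 23.2
tcp_pos: [0.4943, -0.1793, 0.0945]
tool_rot: [-0.707, -0.016, 0.707, -0.016]
force: [0.1, 0.2, 1.2]
finger_gap: -0.001
t: 23.58
tcp_pos: [0.494, -0.1793, 0.0918]
tool_rot: [-0.707, -0.016, 0.707, -0.016]
force: [-2.5, 0.9, 11.7]
finger_gap: -0.003
```

```bash
for i in 1 2 3; do python3 -m crank '[0,0,0,-1,0, 0,0,0,-2,0]' | egrep 'tcp|force'; done
```

```text
tcp_pos: [0.494, -0.1793, 0.0916]
force: [-6.2, 2.7, 33.3]
tcp_pos: [0.494, -0.1793, 0.0915]
force: [-9.0, 4.3, 47.5]
tcp_pos: [0.494, -0.1793, 0.0914]
force: [-11.7, 5.4, 61.5]
```

Hard stop at TCP 0.0915: corner a is seated. I pushed further than needed there. Rising, then to corner b.

```bash
python3 -m crank '[0,0,0,10,0, 0,0,0,30,0, 0,2,-55,30,0, 0,5,-111,30,0, 0,5,-111,30,0, 0,5,-111,30,0]';python3 - <<'E'
from h import *
s=snap('scene');crop(s,230,400,130,270,'s16.png',4)
m=manip.sense();print(m['tcp_pos'],m['force'],m['t'])
E
```

```text
t: 25.08
tcp_pos: [0.4983, -0.2898, 0.114]
tool_rot: [-0.706, -0.016, 0.708, -0.015]
force: [-0.2, -0.1, 0.2]
finger_gap: 0.001
[ 0.49833329 -0.28903506  0.11396342] [ 0.42839328  0.07458896 -0.53413104] 25.125
```

View pics/s16.png

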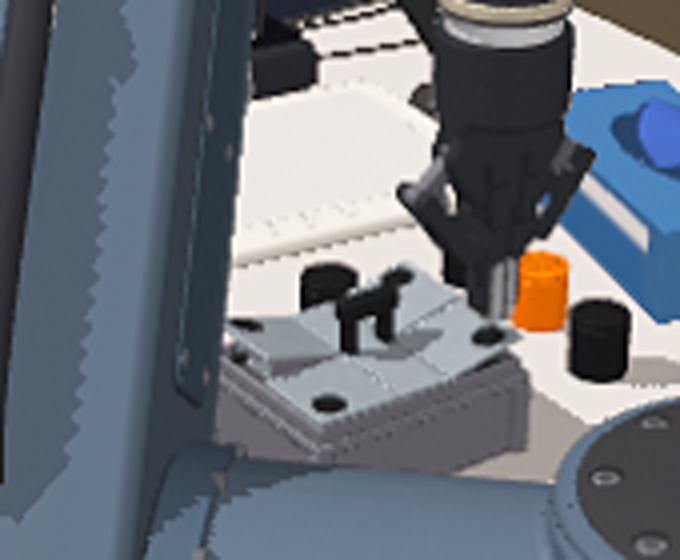

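Corner a, at (328,404) in the crop, is down flush. Pressing b.

```bash
python3 -m crank '[0,0,0,-8,0, 0,0,0,-12,0, 0,0,0,-16,0, 0,0,0,-19,0, 0,0,0,-21,0, 0,0,0,-22,0]';python3 -m crank '[0,0,0,-1,0, 0,0,0,-1,0]'
```

```text
t: 25.88
tcp_pos: [0.499, -0.2899, 0.0922]
tool_rot: [-0.707, -0.016, 0.707, -0.015]
force: [-0.0, -0.4, 0.8]
finger_gap: -0.0
t: 26.12
tcp_pos: [0.499, -0.29, 0.0919]
tool_rot: [-0.707, -0.016, 0.707, -0.015]
force: [-1.0, 1.4, 4.6]
finger_gap: -0.001
```

```bash
python3 -m crank '[0,0,0,-1,0, 0,0,0,-1,0]';python3 -m crank '[0,0,0,10,0, 0,0,0,30,0, 0,40,2,30,0, 0,86,3,30,0, 0,86,3,30,0, 0,86,3,30,0]';python3 - <<'E'
from h import *
s=snap('scene');crop(s,230,400,130,270,'s17.png',4)
for i in range(2): snap('top'); m=manip.sense();print(m['tcp_pos'],m['force'],m['t'])
E
```

```text
t: 26.38
tcp_pos: [0.499, -0.29, 0.0918]
tool_rot: [-0.707, -0.016, 0.707, -0.015]
force: [-2.7, 2.8, 10.1]
finger_gap: -0.004
t: 27.12
tcp_pos: [0.5844, -0.2868, 0.1202]
tool_rot: [-0.706, -0.016, 0.708, -0.015]
force: [-0.7, 0.1, -0.6]
finger_gap: -0.004
[ 0.58378289 -0.28701832  0.12026121] [ 0.38310109 -0.24279565  0.21700766] 27.225
[ 0.58387495 -0.28715033  0.12036911] [ 0.1967798  -0.45211581  0.63565267] 27.275
```

View pics/s17.png

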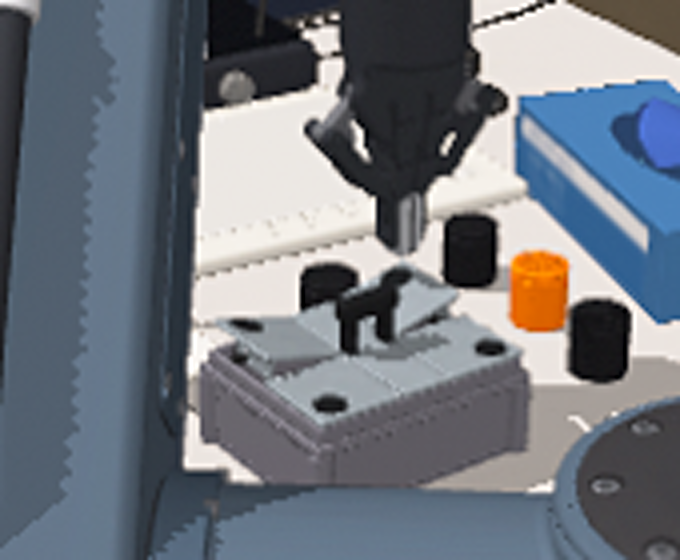

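Both near corners, at (330,404) and (490,347), are flush. The lid's far side is lifted slightly. Pressing d.

```bash
python3 -m crank '[0,1,0,-8,0, 0,1,0,-14,0, 0,1,0,-18,0, 0,1,0,-22,0, 0,1,0,-25,0, 0,1,0,-27,0]';python3 -m crank '[0,0,0,-1,0, 0,0,0,-2,0]'
```

```text
t: 28.02
tcp_pos: [0.5863, -0.2872, 0.0933]
tool_rot: [0.707, 0.016, -0.707, 0.015]
force: [-0.2, 0.1, -1.2]
finger_gap: -0.001
t: 28.28
tcp_pos: [0.5861, -0.2868, 0.0919]
tool_rot: [-0.707, -0.016, 0.707, -0.015]
force: [-1.0, 1.2, 6.7]
finger_gap: 0.003
```

```bash
python3 -m crank '[0,0,0,-1,0, 0,0,0,-1,0]';python3 -m crank '[0,0,0,10,0, 0,0,0,40,0, 0,-2,55,40,0, 0,-5,110,40,0, 0,-5,110,40,0, 0,-5,110,30,0, 0,-5,110,30,0]';python3 - <<'E'
from h import *
s=snap('scene');crop(s,230,400,130,270,'s18.png',4)
for i in range(2): snap('top'); m=manip.sense();print(m['tcp_pos'],m['force'],m['t'])
E
```

```text
t: 28.52
tcp_pos: [0.5861, -0.2868, 0.0919]
tool_rot: [-0.707, -0.016, 0.707, -0.015]
force: [-2.2, 2.0, 7.8]
finger_gap: 0.0
t: 29.4
tcp_pos: [0.5811, -0.1785, 0.1196]
tool_rot: [-0.707, -0.015, 0.707, -0.015]
force: [-0.4, 0.3, 0.2]
finger_gap: -0.003
[ 0.58125951 -0.17867603  0.12011461] [-0.36880994 -0.80518208 -0.55114041] 29.5
[ 0.5813358  -0.17857779  0.1203118 ] [0.2801618  0.2255285  0.35942082] 29.55
```

View pics/s18.png

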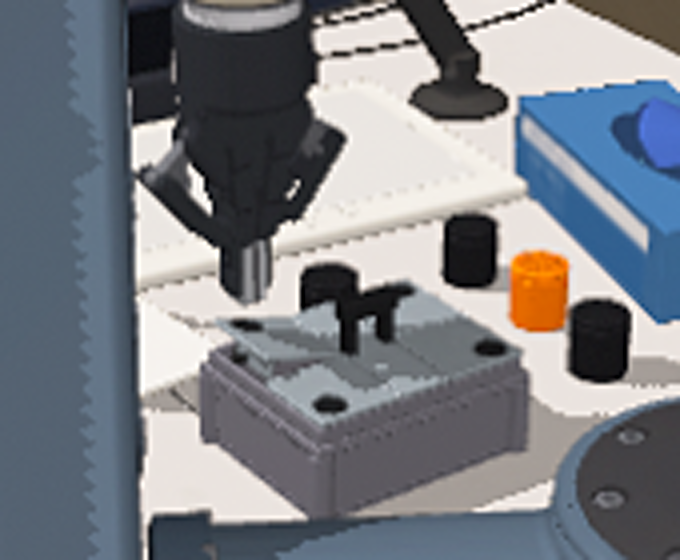

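Three corners are down; only c, at (245,326), is still proud. Pressing c.

```bash
python3 -m crank '[0,-1,2,-8,0, 0,-1,2,-14,0, 0,-1,2,-18,0, 0,-1,2,-22,0, 0,-1,2,-25,0, 0,-1,2,-27,0]';python3 -m crank '[0,0,0,-1,0, 0,0,0,-2,0]'
```

```text
t: 30.3
tcp_pos: [0.5804, -0.1755, 0.0934]
tool_rot: [0.707, 0.015, -0.707, 0.016]
force: [-0.1, -0.2, 0.1]
finger_gap: 0.005
t: 30.55
tcp_pos: [0.5804, -0.1757, 0.0919]
tool_rot: [0.707, 0.015, -0.707, 0.016]
force: [-1.2, 0.5, 6.9]
finger_gap: 0.002
```

```bash
python3 -m crank '[0,0,0,-1,0, 0,0,0,-1,0]';python3 -m crank '[0,0,0,20,0, 0,0,0,70,0, 0,-50,40,100,0, 0,-100,80,120,0, 0,-120,140,120,0, 0,-120,200,120,0, 0,-120,240,120,0, 0,-120,240,120,0]';python3 - <<'E'
from h import *
s=snap('scene','s19f.png');crop(s,230,400,130,270,'s19.png',4)
s=snap('top','t19f.png');crop(s,220,400,130,265,'t19.png',4);P=cloud(s)
m=manip.sense();print(m['tcp_pos'],m['force'],m['t'])
E
```

```text
t: 30.8
tcp_pos: [0.5804, -0.1756, 0.0919]
tool_rot: [0.707, 0.015, -0.707, 0.016]
force: [-1.3, 0.8, 7.6]
finger_gap: -0.001
t: 31.8
tcp_pos: [0.4595, 0.0674, 0.2108]
tool_rot: [0.707, 0.018, -0.707, 0.017]
force: [0.6, -0.1, 0.8]
finger_gap: -0.002
[0.46043676 0.0647991  0.21073736] [-0.25914221  0.28698503 -0.5062694 ] 31.9
```

View pics/s19.png

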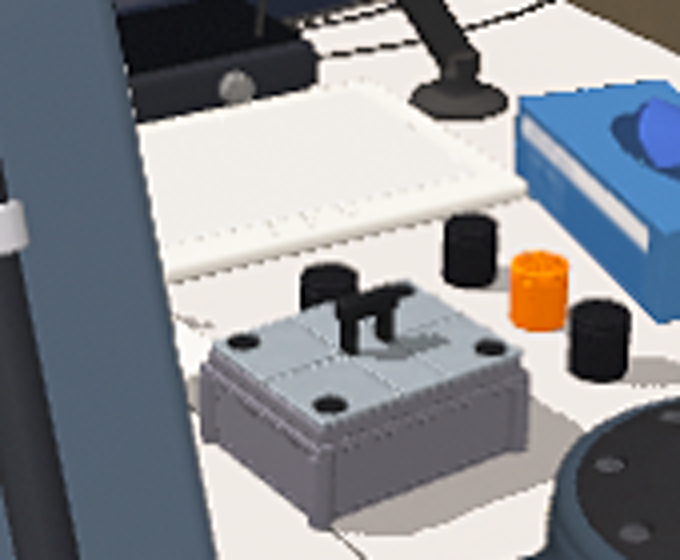

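View pics/t19f.png

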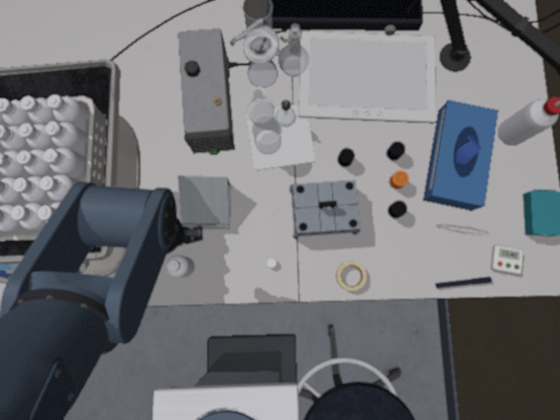

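The lid looks flat with all four corners flush, and the bottle, cap and tape are at their original pixels. Checking heights by depth.

Run:
```python
from h import *
s=snap('top');P=cloud(s);g=s['img'].mean(2)
for u,v in[(300,189),(349,186),(353,222),(303,226)]:
    print(np.nanmedian(P[v-2:v+3,u-2:u+3].reshape(-1,3),0).round(4))
for sl in [(slice(195,203),slice(296,315)),(slice(192,200),slice(340,352)),(slice(213,222),slice(310,318)),(slice(210,218),slice(338,350)),(slice(218,228),slice(322,334))]:
    print(np.nanmedian(P[sl].reshape(-1,3),0).round(4))
s0=np.load('top0.npy',allow_pickle=True).item(); P0=cloud(s0)
d=np.abs(s['img'].astype(int)-s0['img']).mean(2)
for n,(u,v) in dict(cap=(272,264),tape=(352,275),bottle=(178,266),blk=(397,209),org=(400,180)).items(): print(n,d[v-12:v+13,u-12:u+13].mean().round(1))
```

```text
[ 0.5816 -0.1781  0.0678]
[ 0.5859 -0.2894  0.0674]
[ 0.5033 -0.294   0.0679]
[ 0.4971 -0.1821  0.0676]
[ 0.5597 -0.1887  0.0667]
[ 0.5642 -0.2799  0.0663]
[ 0.517  -0.2064  0.0666]
[ 0.5238 -0.274   0.0669]
[ 0.5041 -0.2371  0.0665]
cap 6.5
tape 6.1
bottle 6.1
blk 5.1
org 5.6
```

All pads are at 67–68 mm and the plate at 66–67 mm, so the lid is seated and flat. Handing in.

```bash
python3 -c "
from station import workorder
print(workorder.sign_off())"
```

```text
the job is handed in; nothing more can be done
None
```

The dry box is packed and sealed, and the job was handed in at about 32 s.

- **Canister:** it stands upright on the box floor in the free half beside the dish. I checked this in both camera views before the lid went on.
- **Lid:** I lifted it off the rest by its handle. It kept its 32° tilt in the grip, so I pressed it level and set it down on free worktop, then regripped it. I laid it on the box and pressed the corners in the order a, b, d, c.
- **Last checks:** by depth, the four pads are at 67.4–67.9 mm and the plate at 66.3–66.9 mm, so the lid is flat all round. The bottle, cap, tape and the black and orange look-alikes by the box are where they started. The arm stood clear of everything.
- **Corner a press:** I pressed on after corner a had already seated, and the fingertip force reached about 62 N before I lifted off. That is under the 120 N wrist limit. The 40 N limit is for the arm and the gripper's body. I took it not to cover the fingertips, but I couldn't confirm that. The other corners bottomed out at 8–10 N.

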